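# Hang the wheel wrench on the sprung hook inside the charging case

## Robot

A 7-joint arm with a two-finger parallel gripper is mounted at the origin on the work surface. World frame = base frame: x ahead of the robot, y to its left, z up, the work surface at z = 0. Lengths are in m, angles in rad, forces in N, time in s.
With the tool pointing down it reaches from about 0.375 to 0.925 m from the base axis. Payload 3.1 kg.
Tool frame: the origin (TCP) lies at the very end of the fingers, on their centre line; the grasp point (between the pads) lies 19 mm behind it (ctrl.tcp_to_grasp is the distance from the TCP to the grasp point, in m); z points along the fingers, y is the line along which they close (so a half turn about z gives the same grasp; the last joint's range is limited). The gripper opens to 85 mm and grips with 20 to 120 N. Pads are 22 mm wide; open, the fingers measure 114 mm over their backs; the gripper's body (76 mm by 85 mm) begins 54 mm behind the grasp point. The pads swing forward as they close: fully open they stand 13 mm farther back than shut.
Start: joints at [1.062, 0.383, 0.044, 1.598, -0.018, 1.161, -0.05], TCP at [0.26, -0.596, 0.231] pointing down, gripper open.
Joint ranges: [-2.61, 2.61], [-0.41, 2.15], [-1.48, 1.57], [0, 2.5], [-1.57, 4.71], [0.05, 1.97], [-2.85, 2.85]. Speed limits (rad/s): [2.79, 2.79, 3.14, 3.14, 3.14, 3.14, 3.14].

## Interface

Orientations are given as a 3x3 rotation matrix whose columns are the frame's x, y, z axes.
In Python, from rig import ctrl, eyes gives the robot as it stands.
- The arm moves only by the shell command python3 -m pendant 'ROWS' [OPENING] [FORCE]. ROWS is JSON, a list of rows, each a list of 4 numbers: the shift along the tool's x, y, z in units of 0.1 m (1.0 is 0.1 m), then the turn about the tool's z in units of 120 degrees (1.0 is 120 degrees). In form: [[dx, dy, dz, turn], ...]. A call has 1 to 10 rows; each row is the pose to reach, as a shift and turn from the pose commanded when the call began, along the tool's axes at that moment; what a row does not reach only later rows make up. A row lasts 1/10 s, in which the tool goes at most 50 mm and 8.59 degrees, less where a joint would pass 70% of its speed; a pose out of reach is approached as far as the arm can. A call with a number of a shift or a turn outside -1 to 1 is refused whole. A call with a gripper value outside its range is refused whole. OPENING is the finger opening in mm, from 0 to 85.4, set as the call begins (- or left out, the last holds). The fingers move at their own pace and stop on an object; FORCE is the grip in N (left out, the last holds). Time passes only in rows, so rows that repeat a pose let the fingers close. It gives the time, the measured TCP pose, the force, the opening and the grip force at its end, in the units of the state.
- ctrl.observe(): the state, without advancing time (a new reading comes with each control period).
- eyes.get_image(name): name is "scene" or "top" or "wrist"; returns (picture, depth): 420x560x3 uint8, red, green, blue; 420x560 float32, m along the optical axis (not along the pixel's ray), 0 where there is no reading.
- eyes.camera_model(name): a dict with "vfov" (degrees; the focal length in pixels is half the picture's height over the tangent of half this angle, whatever the lens; pixels are square), "cx", "cy" (the principal point, pixels), "R" (3x3) and "t" (3): a world point X has camera coordinates R X + t; the wrist camera has in their place "hand_eye" (4x4, takes a point from camera to tool coordinates, whose origin is the TCP and whose axes are the flange's). Camera axes: x right, y down, z forward; pixel columns grow to the right and rows downward; lengths in m; the calibration is good to about 2 mm. A picture is of the moment at which its call begins: read the wrist's pose just before it. camera_model takes no time and is no camera call.
- ctrl.hand_in(): hands the job in; it is judged then, once.
The state is a dict: "time_s": time; "joints": joint angles; "joint_vel": joint speeds; "joint_efforts": joint torques, N m; "position": TCP position; "orientation": TCP orientation; "contact_force": force on the tool from outside, world axes, zero at the start; "moment": the same for the moment, N m; "grip_width": opening from 0.0 (shut) to 1.0 (fully open); "grasp_force": force on a finger pad.
Only numpy, scipy, OpenCV 4.12 (cv2) and the standard library are available. Lean on these libraries where they do the work, as an engineer would, in place of code of your own. Each camera call takes 0.05 s, during which the arm holds its last target. There are 200 camera calls.

## Task

Lift the flat wheel wrench out of its stand, lower it through the opening in the charging case's lid and hang it by its window on the hook inside, pushed back against the spring pad and then fully down so that it sits upright behind the hook's lip, pinched by the pad, and let go. Feel your way gently (the hook must never be loaded with more than about 20 N), do not touch the lid, and leave everything else on the table where it is.

Things in the scene. Friction and masses are not known exactly. Their poses are not given: they have to be found in the camera images.
- wrench: Flat wheel wrench, about 110 g, 162 mm long, standing upright (z up). Origin: centre of the foot of its round socket. Heights above it: purple socket 0-28 mm, 22 mm in diameter; purple plate 26-92 mm, 8 mm thick (x), 44 mm wide (y), with a window 24 mm wide, 50-78 mm high; black grip 92-162 mm, 16 mm thick (x), 30 mm wide (y). The same from both sides (x and -x).
- bridge (a point): On the wrench, 78 mm above its origin: middle of the window's top edge, the underside of the 14 mm tall bridge that hangs on the hook. Axes as the wrench's. The pushes of pad, lip and seat on the wrench add up and together must stay below 25 N: go slowly (about 12 mm/s) in contact; 6 N back and then 9 N down felt at the wrist are plenty.
- grip (a point): On the wrench, 146 mm above its origin: middle of the black grip, 16 mm below its top. Grip here from above, fingers closing across the 16 mm thickness (x), firmly (about 70 N) so that it does not pivot. Held here the fingertips stay above the lid.
- stand: Grey tool stand, fixed, 60 (x) x 170 (y) x 32 mm high, origin at the centre of its underside. Two square pockets 24.5 mm wide, floors 6 mm above the table, at y = -45 and +45 mm; the wrench stands in one (its x along the stand's x), the nut driver in the other. The wrench is free when raised by 26 mm.
- driver: Nut driver, 150 mm tall, round black handle and thin steel shaft, standing in the other pocket of the stand. Leave it. Origin at the centre of its foot, z up.
- case: Black plastic charging case, fixed, 190 (x) x 170 (y) x 120 mm high, rocker switch and latch on its -x face; origin at the centre of its underside. Inside: floor 4 mm above the underside, back wall at x = +91 mm, and on the centre line (y = 0) a steel hook pointing to -x, with a spring pad; its support tube lies at x > 52 mm. The case-fixed points below share its axes.
- lid: The case's lid, fixed and shut, 5 mm thick, top 120 mm above the case's underside. Its frame is the case's frame. Neither the wrench nor the robot may touch it.
- opening (a point): Centre of the rectangular opening in the lid, at the lid's top: case x = -4, y = 0, z = 120 mm. It is 104 mm long (x, case x = -56 to +48 mm) and 66 mm wide (y). Lower the wrench through its front part (wrench at case x = -33 mm) so that the socket passes in front of the hook's tip wherever that is.
- hook_mid (a point): Seat height of the hook, at the middle of its depth range (case x = 1, z = 97 mm). The hook has been left 0 to 13 mm nearer or farther (case x): its true depth is NOT reported; find it by touch or camera. The arm is 12 mm wide (y), top (the seat) at z = 97, underside at 89. Its tip is an upturned lip, 5 mm thick, front face at this point's true x, top at z = 106. It stays put under 20 N.
- pad_mid (a point): Middle of the white spring pad's face if the hook is at mid range (case x = 10, z = 102.5 mm); it moves with the hook: always 9 mm behind the lip's front face, a 4 mm gap to the lip. 36 mm wide (y), case z = 98 to 107. It yields to +x by up to 10 mm: 2 N at first, 0.5 N more per mm, then solid. The bridge clears the lip once the pad is pushed in more than 4 mm (4 N).
- seated (a point): Where the wrench's origin ends up, fully seated, if the hook is at mid range (case x = 10, z = 19 mm; true x up to 13 mm nearer or farther). Enter with the origin about 14 mm higher (z = 33), the window around lip and arm; push to +x until the pad is in, then down against the pad's friction (2 to 6 N) until the bridge meets the seat firmly; the spring then pinches the plate against the lip.
- battery: Silver hard-cased battery pack 138 x 47 x 25 mm lying on the table, origin at the centre of its underside. Leave it.
- gear: White nylon spur gear, 52 mm across, 10 mm high, lying on the table, origin under its centre. Leave it.
- transponder: Green plastic transponder, 24 x 38 x 13 mm, lying on the table, origin under its centre. Leave it.
- wheel: Small rubber-tyred wheel, 66 mm across, 28 mm high, lying on the table, origin under its centre. Leave it.
- oil: Small bottle, 36 mm across, 90 mm tall, standing on the table, origin under its centre. Leave it.
There are look-alikes about, which are no part of the job. What is shaped like the wrench but red is not meant. What is shaped like the stand but pink is not meant.

How it is judged:
By the outcome, as a careful person would: the job done as asked, in the order asked, and still so for the second after the job is handed in, with the robot touching nothing.
It also fails if it takes over 61 s, if anything falls off the work surface, if the arm or the gripper's body presses on something with over 40 N, if the wrist force passes 120 N, or if a joint passes its speed limit or range.

## Working session

There is one attempt and no reset: what is moved stays moved. The work goes in short steps, Python scripts to look and compute and a shell command to move; the robot and the scene stay as the last step left them, time stands still between calls to the robot, and variables do not carry over. Pictures are saved under pics/ and viewed, at most 10 in all, crops included, and the job is handed in when it is done.

```bash
ls; mkdir -p pics
python3 - <<'E'
from rig import ctrl,eyes
import cv2,numpy as np
s=ctrl.observe();print(s['time_s'],s['position'],np.round(s['orientation'],3).tolist(),ctrl.tcp_to_grasp)
for n in ('scene','top'):
    im,d=eyes.get_image(n);cv2.imwrite(f'pics/{n}0.png',im[...,::-1]);np.savez(f'{n}0.npz',im=im,d=d)
    m=eyes.camera_model(n);print(n,{k:np.round(v,4).tolist() for k,v in m.items()})
m=eyes.camera_model('wrist');print({k:np.round(v,4).tolist() for k,v in m.items()})
E
```

```text
pics
0.0 [ 0.25921007 -0.59506019  0.22988583] [[0.917, 0.399, -0.001], [0.399, -0.917, 0.002], [-0.0, -0.003, -1.0]] 0.0187
scene {'vfov': 54.4021, 'cx': 273.2311, 'cy': 210.2196, 'R': [[0.1041, 0.9945, -0.0083], [0.6961, -0.0788, -0.7136], [-0.7103, 0.0686, -0.7005]], 't': [-0.0146, -0.2921, 1.3303]}
top {'vfov': 55.5944, 'cx': 287.3569, 'cy': 210.7534, 'R': [[0.0085, -0.9999, 0.0097], [-0.9957, -0.0094, -0.0924], [0.0925, -0.0089, -0.9957]], 't': [-0.0335, 0.5152, 1.0582]}
{'vfov': 67.2383, 'cx': 283.6353, 'cy': 213.5095, 'hand_eye': [[-0.0006, -0.9578, -0.2873, 0.0728], [1.0, -0.0006, -0.0002, -0.0], [-0.0, -0.2873, 0.9579, -0.1426], [0.0, 0.0, 0.0, 1.0]]}
```

View pics/scene0.png

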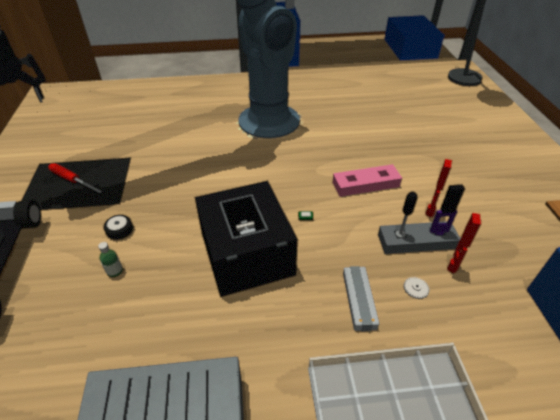

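View pics/top0.png

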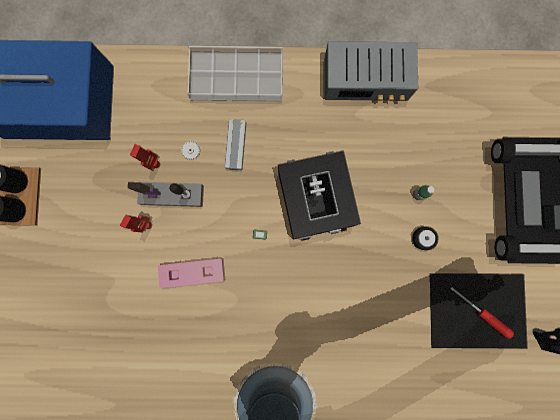

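```bash
cat > h.py <<'E'
import numpy as np,cv2
from rig import ctrl,eyes
def cloud(n,d,pose=None):
    m=eyes.camera_model(n);f=d.shape[0]/2/np.tan(np.radians(m['vfov'])/2)
    v,u=np.indices(d.shape);c=np.stack([(u-m['cx'])/f*d,(v-m['cy'])/f*d,d],-1)
    if n!='wrist': return (c-np.array(m['t']))@np.array(m['R'])
    H=np.array(m['hand_eye']);R,t=pose
    return (c@H[:3,:3].T+H[:3,3])@R.T+t
def ray(n,px,z,pose=None):
    m=eyes.camera_model(n);f=210/np.tan(np.radians(m['vfov'])/2)
    c=np.c_[(np.array(px)-[m['cx'],m['cy']])/f,np.ones(len(px))]
    if n!='wrist': R=np.array(m['R']);o=-R.T@m['t'];w=c@R
    else:
        H=np.array(m['hand_eye']);w=c@H[:3,:3].T@pose[0].T;o=pose[0]@H[:3,3]+pose[1]
    return o+w*((z-o[2])/w[:,2])[:,None]
E
python3 - <<'E'
from h import *
out=[]
for n in('scene','top'):
    q=np.load(n+'0.npz');im,d=q['im'],q['d'];P=cloud(n,d);ok=d>0
    hsv=cv2.cvtColor(im,cv2.COLOR_RGB2HSV).astype(int)
    def rep(name,mk):
        mk=mk.astype(np.uint8);k,l,st,_=cv2.connectedComponentsWithStats(mk)
        for i in range(1,k):
            if st[i,4]<15: continue
            p=P[l==i];r=cv2.minAreaRect(p[:,:2].astype(np.float32))
            print(n,name,st[i].tolist(),np.round(np.median(p,0),3),'rect',np.round(r[0],4),np.round(r[1],4),round(r[2],1))
    z=P[...,2];x=P[...,0];y=P[...,1]
    inr=ok&(x>.2)&(x<.9)
    rep('case',inr&(z>.112)&(z<.128)&(abs(y)<.25)&(hsv[...,2]<120))
    rep('stand',inr&(z>.025)&(z<.037)&(y>.2)&(hsv[...,1]<90))
    pur=(hsv[...,0]>125)&(hsv[...,0]<150)&(hsv[...,1]>80)
    rep('purple',inr&pur)
    rep('tall',inr&(z>.14)&(y>.15)&(y<.7)&(hsv[...,2]<70))
    rep('red',inr&(z>.06)&(y>.15)&(y<.7)&(hsv[...,1]>180)&((hsv[...,0]<8)|(hsv[...,0]>172)))
    a=im[140:250,265:375] if n=='top' else im[175:295,190:300]
    b=im[135:245,110:220] if n=='top' else im[150:270,380:490]
    out.append(np.hstack([cv2.resize(t,(390,290),interpolation=cv2.INTER_CUBIC) for t in(a,b)]))
cv2.imwrite('pics/c1.png',np.vstack(out)[...,::-1])
E
```

```text
scene case [195, 181, 103, 84, 4550] [ 0.572 -0.106  0.119] rect [ 0.5507 -0.1048] [0.1996 0.1697] 13.0
scene case [403, 203, 11, 10, 59] [0.567 0.239 0.12 ] rect [0.5628 0.2401] [0.0216 0.0083] 35.7
scene stand [380, 222, 81, 26, 1323] [0.566 0.28  0.031] rect [0.5587 0.2917] [0.172  0.0647] 88.7
scene stand [425, 347, 41, 37, 190] [0.848 0.245 0.031] rect [0.8577 0.2371] [0.0768 0.0385] 31.6
scene purple [430, 210, 26, 25, 347] [0.563 0.332 0.057] rect [0.5624 0.335 ] [0.0419 0.0158] 77.9
scene tall [446, 185, 18, 15, 208] [0.566 0.332 0.158] rect [0.5612 0.3352] [0.0294 0.0154] 89.9
scene tall [406, 192, 11, 12, 98] [0.564 0.243 0.15 ] rect [0.5611 0.2434] [0.0184 0.0178] 0.2
scene tall [469, 220, 4, 9, 17] [0.648 0.331 0.148] rect [0.646  0.3312] [0.0029 0.0192] 75.6
scene red [433, 159, 19, 44, 238] [0.486 0.347 0.133] rect [0.4782 0.3519] [0.0137 0.0377] 61.4
scene red [458, 213, 23, 48, 437] [0.655 0.333 0.128] rect [0.6453 0.3382] [0.014  0.0457] 68.6
top case [278, 151, 83, 88, 3968] [ 0.551 -0.104  0.12 ] rect [ 0.5497 -0.1058] [0.1979 0.1698] 12.8
top case [175, 185, 8, 9,
[... 665 characters left out ...]
74 0.149] rect [0.8164 0.6712] [0.0167 0.0092] 62.6
top tall [25, 80, 8, 3, 17] [0.822 0.618 0.141] rect [0.8221 0.6171] [0.0056 0.018 ] 2.3
top tall [136, 147, 6, 12, 17] [0.644 0.331 0.156] rect [0.6411 0.3324] [0.0026 0.0263] 66.9
top tall [128, 182, 17, 8, 108] [0.558 0.332 0.167] rect [0.5594 0.3346] [0.0303 0.0142] 88.5
top tall [170, 184, 10, 9, 76] [0.556 0.243 0.154] rect [0.5564 0.244 ] [0.0183 0.02  ] 4.4
top tall [126, 216, 8, 12, 17] [0.473 0.347 0.156] rect [0.4735 0.3475] [0.0041 0.0275] 71.7
top red [130, 145, 24, 23, 198] [0.643 0.334 0.136] rect [0.6436 0.3377] [0.0167 0.0406] 70.5
top red [120, 215, 22, 17, 173] [0.47  0.351 0.145] rect [0.4744 0.3537] [0.0161 0.0422] 61.7
```

View pics/c1.png

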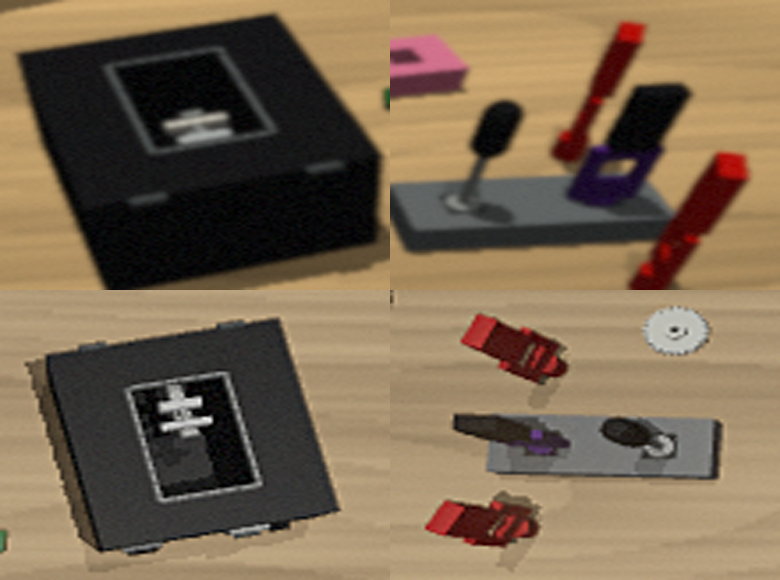

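The scene shows the case (245,235) with the white pad and hook at (245,228). The stand is at (420,237), with the purple wrench at (445,205) between the two red look-alikes. From both views the case is at (0.550,-0.105) with yaw 13°, and the wrench is at about (0.560,0.335) with yaw -1.3°. On the way over I'll look at the case from close by.

```bash
python3 -m pendant '[[0.3,-0.2,-0.2,-0.07],[0.6,-0.4,-0.4,-0.14],[1,-0.72,-0.5,-0.21],[1,-0.72,-0.5,-0.28],[1,-0.72,-0.5,-0.35],[1,-0.72,-0.5,-0.42],[1,-0.72,-0.5,-0.49],[1,-0.72,-0.5,-0.56],[1,-0.72,-0.5,-0.62],[1,-0.72,-0.5,-0.66]]' 45 70 | tail -3
python3 -m pendant '[[0.25,0.25,0,0],[0.53,0.5,0,0],[0.8,0.77,0,0]]' >/dev/null
python3 -m pendant '[[0.27,0.26,0,0],[0.53,0.5,0,0],[0.8,0.77,0,0]]'>/dev/null
python3 -m pendant '[[0.27,0.26,0,0],[0.53,0.5,0,0],[0.8,0.77,0,0]]'>/dev/null
python3 -m pendant '[[0.27,0.26,0,0],[0.53,0.5,0,0],[0.8,0.77,0,0],[0.8,0.77,0,0],[0.8,0.77,0,0]]'
python3 - <<'E'
from h import *
s=ctrl.observe();print(s['time_s'],s['position'],np.round(s['orientation'],3).tolist())
im,d=eyes.get_image('wrist');np.savez('w1.npz',im=im,d=d,R=s['orientation'],t=s['position'])
cv2.imwrite('pics/w1.png',cv2.convertScaleAbs(im[...,::-1],alpha=1.3,beta=10))
E
```

```text
contact_force: [0.0, 0.1, -0.9]
grip_width: 0.527
grasp_force: 0.0
time_s: 2.5
position: [0.5523, -0.1086, 0.2807]
orientation: [[-0.224, 0.975, -0.001], [0.975, 0.224, 0.0], [0.001, -0.001, -1.0]]
contact_force: [-0.1, -1.2, 0.3]
grip_width: 0.525
grasp_force: 0.0
2.5 [ 0.55228521 -0.108593    0.28067148] [[-0.224, 0.975, -0.001], [0.975, 0.224, 0.0], [0.001, -0.001, -1.0]]
```

View pics/w1.png

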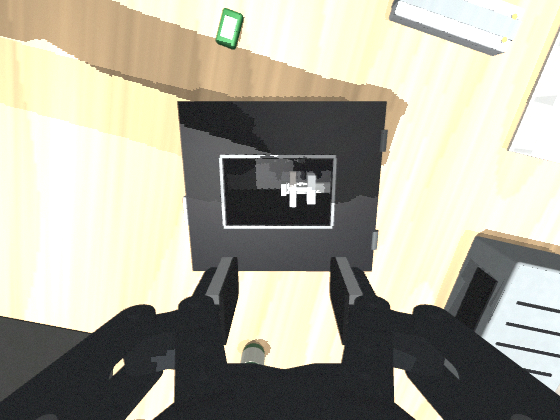

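The wrist view shows the lid opening with rim corners about (222,156), (334,156), (332,227), (225,227). The hook's lip is near u=285, the pad near u=293 and the back plate near u=311, all at v of about 188.

Run:
```python
from h import *
q=np.load('w1.npz');im,d=q['im'],q['d'];pw=(q['R'],q['t']);P=cloud('wrist',d,pw)
hsv=cv2.cvtColor(im,cv2.COLOR_RGB2HSV).astype(int)
def rect(xy,tag):
    r=cv2.minAreaRect(np.float32(xy));print(tag,np.round(r[0],4),np.round(r[1],4),round(r[2],2))
    return r
def measure(n,im,P,d,box,pose):
    z=P[...,2];mk=np.zeros(z.shape,bool);u0,v0,u1,v1=box;mk[v0:v1,u0:u1]=1
    lid=(mk&(abs(z-.12)<.008)&(d>0)).astype(np.uint8)
    lid=cv2.morphologyEx(lid,cv2.MORPH_OPEN,np.ones((3,3)))
    print(n,'lid z',np.median(z[lid>0]))
    cs,h=cv2.findContours(lid,cv2.RETR_CCOMP,cv2.CHAIN_APPROX_NONE)
    for c,hh in zip(cs,h[0]):
        if cv2.contourArea(c)<300: continue
        rect(ray(n,c[:,0,:].astype(float),.12,pose)[:,:2],'hole' if hh[3]>=0 else 'outer')
measure('wrist',im,P,d,(175,90,400,280),pw)
qt=np.load('top0.npz');measure('top',qt['im'],cloud('top',qt['d']),qt['d'],(270,140,370,245),None)
qs=np.load('scene0.npz');measure('scene',qs['im'],cloud('scene',qs['d']),qs['d'],(190,175,300,270),None)
c=im[150:232,215:345];cv2.imwrite('pics/c2.png',cv2.resize(c,(780,492),interpolation=cv2.INTER_NEAREST)[...,::-1])
np.set_printoptions(linewidth=200)
print(hsv[188,276:330,2]);print(np.round(P[188,276:330,2]*1e3).astype(int))
print(hsv[175:202,292,2]);print(hsv[178,276:330,2]);print(np.round(P[178,276:330,2]*1e3).astype(int))
```

```text
wrist lid z 0.12003754386305486
outer [ 0.5486 -0.1051] [0.1966 0.1689] 12.88
hole [ 0.5467 -0.1065] [0.1091 0.0684] 12.9
top lid z 0.12031764034614965
outer [ 0.55   -0.1058] [0.1986 0.1702] 12.81
hole [ 0.5458 -0.1035] [0.1081 0.076 ] 12.82
scene lid z 0.11949139878882396
outer [ 0.5536 -0.1042] [0.1975 0.1705] 12.86
hole [ 0.549  -0.1075] [0.1041 0.0726] 12.96
[ 73  78  76  76  44 239 246 246 246 245 159 237 222 230 253 254 254 254 254 250 213 202 200 201 202 200 201 199 198 199 200 210 252 253 253 192 163 163 164 143 135 133 135 133 136 136 133 135 135
  95  84  86  85  87]
[  3   3   3   4   4 106 106 106 104 108  97  98  97  97 108 106 107 109 107 107 423 105 105 106 105 106 105 105 104 104 104 108 107 108 107 108 107 107 108  98  97  97  97  96  97  96  97  98  97
  98  96  95  97  97]
[123 125 123 121 122 123 123 124 124 121 247 252 254 254 254 254 254 254 254 254 254 254 254 254 254 254 254]
[ 79  65  61  62  62  76  80  76  79  79  79  75  79  80 117 123 121 121 125 107  67  59  74  73  77  46  37  36  29  20  64 102 158 164 163 164 166 161 166 141  74  29  21  52  53  51  52  51  52
  50  52  50  50  48]
[  4   5   4   4   5   5   5   3   3   5   4   4   5   4 106 109 107 107 107 107   5   3   4   3 423   5   4   3   4   4  89 104 107 108 106 108 107 106 107 107   4   4   5   4   4   5   3   4   3
   5   4   5   4   5]
```

View pics/c2.png

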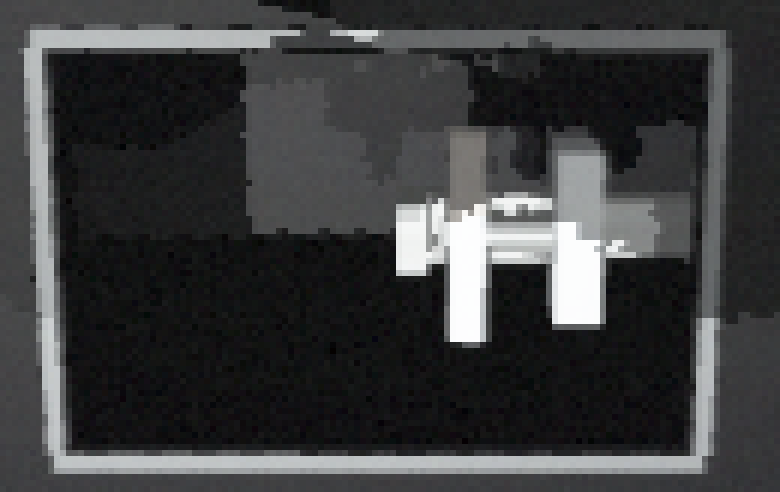

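```bash
python3 -m pendant '[[0.45,0.11,0,0],[0.87,0.22,0,0]]' >/dev/null
python3 -m pendant '[[0.45,0.11,0,0],[0.87,0.22,0,0]]' >/dev/null
python3 -m pendant '[[0.45,0.11,0,0],[0.87,0.22,0,0]]' >/dev/null
python3 -m pendant '[[0.45,0.11,0,0.06],[0.87,0.22,0,0.119],[0.87,0.22,0,0.119],[0.87,0.22,0,0.119],[0.87,0.22,0,0.119]]'
python3 - <<'E'
from h import *
q=np.load('w1.npz');pw=(q['R'],q['t']);a=np.radians(12.9);C=np.array([.55,-.1056])
A=np.array([[np.cos(a),np.sin(a)],[-np.sin(a),np.cos(a)]])
for nm,px,z in(('lip',(280.5,189.8),.106),('pad',(289.5,189.4),.107),('lipend',(285.5,189.8),.106)):
    X=ray('wrist',[px],z,pw)[0];print(nm,np.round(X,4),'case',np.round(A@(X[:2]-C)*1e3,1))
s=ctrl.observe();pose=(np.array(s['orientation']),np.array(s['position']))
im,d=eyes.get_image('wrist');np.savez('w2.npz',im=im,d=d,R=pose[0],t=pose[1])
print(s['time_s'],s['position'],np.round(pose[0],3).tolist())
P=cloud('wrist',d,pose);z=P[...,2]
hsv=cv2.cvtColor(im,cv2.COLOR_RGB2HSV).astype(int)
near=(abs(P[...,0]-.56)<.03)&(abs(P[...,1]-.335)<.03)&(d>0)
print('top z',np.percentile(z[near],[50,95,99]))
mk=(near&(z>.155)).astype(np.uint8);c=max(cv2.findContours(mk,0,cv2.CHAIN_APPROX_NONE)[0],key=cv2.contourArea)[:,0]
r=cv2.minAreaRect(np.float32(ray('wrist',c.astype(float),.167,pose)[:,:2]));print('grip',r,c.min(0),c.max(0))
st=(abs(z-.032)<.006)&(d>0)&(abs(P[...,0]-.56)<.045)&(abs(P[...,1]-.29)<.1)
r=cv2.minAreaRect(np.float32(P[st][:,:2]));print('stand',r)
b=im.copy();cv2.drawContours(b,[c.reshape(-1,1,2)],-1,(0,255,0),1);cv2.imwrite('pics/w2.png',b[...,::-1])
E
```

```text
time_s: 3.65
position: [0.5625, 0.2454, 0.2807]
orientation: [[0.031, 1.0, -0.0], [1.0, -0.031, -0.003], [-0.003, -0.0, -1.0]]
contact_force: [-0.1, -0.3, -0.4]
grip_width: 0.528
grasp_force: 0.0
lip [ 0.5478 -0.1062  0.106 ] case [-2.3 -0.1]
pad [ 0.5567 -0.1035  0.107 ] case [7.  0.6]
lipend [ 0.5528 -0.105   0.106 ] case [ 2.9 -0.1]
3.65 [0.5624592  0.24544467 0.28069992] [[0.031, 1.0, -0.0], [1.0, -0.031, -0.003], [-0.003, -0.0, -1.0]]
top z [0.03259464 0.16864665 0.16928683]
grip ((0.5582920908927917, 0.3364986181259155), (0.029209155589342117, 0.01540924608707428), 88.20272827148438) [265  73] [285 114]
stand ((0.5572579503059387, 0.2914533019065857), (0.17045754194259644, 0.06011850759387016), 88.71287536621094)
```

View pics/w2.png

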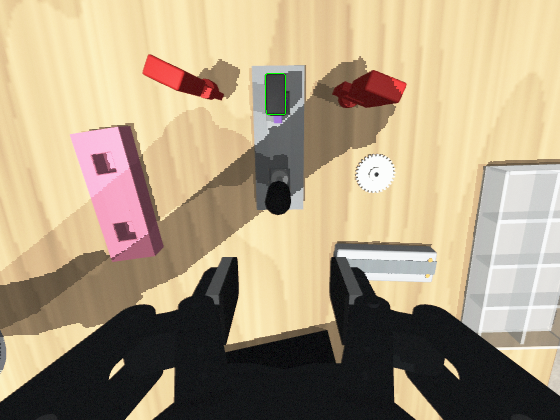

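The wrench top is outlined at (275,93) and measures 29 x 15 mm at z = 0.168, as expected. The red look-alikes are about 85 mm to either side, outside the opened fingers. The hook's lip front is at case x = -2.3 mm, 3.3 mm in front of mid range. Next is the grasp.

```bash
python3 -m pendant '[[0.4,-0.03,0,0],[0.8,-0.06,0.1,0],[0.907,-0.065,0.4,0],[0.907,-0.065,0.6,0],[0.907,-0.065,0.6,0]]' | sed -n 1,2p
python3 -m pendant '[[0,0,0.2,0],[0,0,0.4,0],[0,0,0.55,0],[0,0,0.7,0],[0,0,0.82,0],[0,0,0.874,0],[0,0,0.874,0]]'
python3 -m pendant '[[0,0,0,0],[0,0,0,0],[0,0,0,0],[0,0,0,0],[0,0,0,0],[0,0,0,0],[0,0,0,0],[0,0,0,0]]' 0 70
python3 -c "
from rig import ctrl;s=ctrl.observe();print(s['moment'])"
```

```text
time_s: 4.2
position: [0.5564, 0.3358, 0.2171]
time_s: 4.9
position: [0.557, 0.3394, 0.133]
orientation: [[0.027, 1.0, -0.001], [1.0, -0.027, -0.001], [-0.001, -0.001, -1.0]]
contact_force: [-0.8, 0.2, 0.2]
grip_width: 0.526
grasp_force: 0.0
time_s: 5.7
position: [0.5581, 0.3404, 0.135]
orientation: [[0.027, 1.0, 0.002], [1.0, -0.027, 0.001], [0.001, 0.002, -1.0]]
contact_force: [0.4, 0.4, 6.5]
grip_width: 0.179
grasp_force: 68.7
[ 0.06670156 -0.12818636  0.02829191]
```

```bash
python3 -m pendant '[[0,0,-0.03,0],[0,0,-0.08,0],[0,0,-0.14,0],[0,0,-0.2,0],[0,0,-0.3,0],[0,0,-0.45,0],[0,0,-0.6,0],[0,0,-0.8,0],[0,0,-1,0],[0,0,-1,0]]'
python3 -m pendant '[[0,0,-0.3,0],[0,0,-0.65,0],[0,0,-0.75,0],[0,0,-0.75,0],[0,0,-0.75,0]]'
python3 - <<'E'
from h import *
s=ctrl.observe();pose=(np.array(s['orientation']),np.array(s['position']))
im,d=eyes.get_image('wrist');np.savez('w3.npz',im=im,d=d,R=pose[0],t=pose[1])
i2,d2=eyes.get_image('top');i3,d3=eyes.get_image('scene')
cv2.imwrite('pics/w3.png',cv2.resize(np.hstack([im,i3]),(800,300))[...,::-1])
for n,i,dd in(('wrist',im,d),('top',i2,d2),('scene',i3,d3)):
    h=cv2.cvtColor(i,cv2.COLOR_RGB2HSV).astype(int);P=cloud(n,dd,pose)
    m=(h[...,0]>122)&(h[...,0]<152)&(h[...,1]>70)&(dd>0)
    if m.sum()<8: continue
    p=(P[m]-pose[1])@pose[0];p=p[np.linalg.norm(p,axis=1)<.2]
    if len(p)<5: continue
    print(n,len(p),'tool-frame med',np.round(np.median(p,0),4),np.round(np.percentile(p,2,0),4),np.round(np.percentile(p,98,0),4))
E
```

```text
time_s: 6.7
position: [0.559, 0.3418, 0.2392]
orientation: [[0.027, 1.0, 0.007], [1.0, -0.027, 0.004], [0.005, 0.006, -1.0]]
contact_force: [-0.3, 0.8, -1.4]
grip_width: 0.175
grasp_force: 68.7
time_s: 7.2
position: [0.5566, 0.3392, 0.3072]
orientation: [[0.027, 1.0, -0.002], [1.0, -0.027, -0.002], [-0.002, -0.002, -1.0]]
contact_force: [-0.7, 0.5, -2.6]
grip_width: 0.181
grasp_force: 68.8
wrist 1289 tool-frame med [ 0.0115 -0.0001  0.037 ] [-0.0111 -0.0454 -0.0915] [0.0184 0.0481 0.1176]
top 191 tool-frame med [-0.013  -0.0024 -0.0306] [-0.0376 -0.0401 -0.1735] [0.0114 0.0418 0.1114]
scene 802 tool-frame med [-0.0113  0.0048  0.0521] [-0.0372 -0.018  -0.1663] [0.0128 0.039  0.1224]
```

View pics/w3.png

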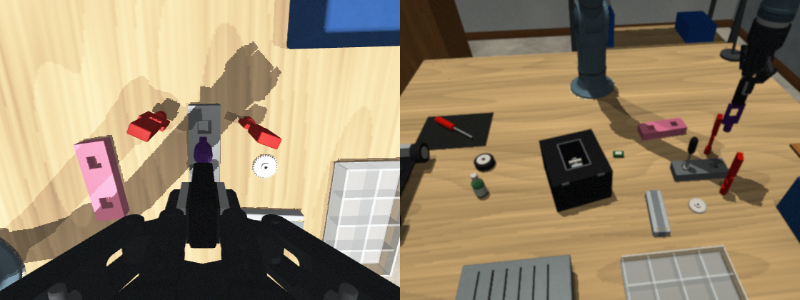

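The wrench is held and free, with the purple socket at wrist pixel (285,210). Next I work out where it sits in the tool frame.

Run:
```python
from h import *
q=np.load('w3.npz');im,d=q['im'],q['d'];pose=(q['R'],q['t'])
h=cv2.cvtColor(im,cv2.COLOR_RGB2HSV).astype(int);P=(cloud('wrist',d,pose)-pose[1])@pose[0]
m=(h[...,0]>118)&(h[...,0]<155)&(h[...,1]>60)&(d>0)&(abs(P[...,1])<.03)&(P[...,2]>.02)&(P[...,2]<.135)
p=P[m];v,u=np.nonzero(m);print(len(p),u.min(),u.max(),v.min(),v.max())
for z0 in np.arange(.02,.135,.01):
    s=p[(p[:,2]>=z0)&(p[:,2]<z0+.01)]
    if len(s)>5: print(round(z0,3),len(s),'x',np.round(np.percentile(s[:,0],[2,50,98]),4),'y',np.round(np.percentile(s[:,1],[2,50,98]),4))
st=P[(abs(P@pose[0].T+pose[1]-[.56,.29,.032])<[.05,.11,.006]).all(-1)&(d>0)]
g=(h[...,2]<40)&(d>0)&(abs(P[...,1])<.011)&(P[...,2]<.03)&(P[...,2]>-.04)&(abs(P[...,0])<.05)
s=P[g];print('grip',len(s),np.round(np.percentile(s,[2,50,98],axis=0),4))
```

```text
755 271 297 192 236
0.02 16 x [0.0108 0.0111 0.0115] y [-0.0052 -0.0006  0.0059]
0.03 200 x [0.0106 0.0145 0.0183] y [-0.0043 -0.0001  0.0035]
0.04 61 x [0.0177 0.0181 0.0184] y [-0.0038 -0.0001  0.0037]
0.05 50 x [0.0178 0.0181 0.0183] y [-0.004  -0.0007  0.0032]
0.06 39 x [0.0178 0.0181 0.0183] y [-0.0042 -0.0001  0.0034]
0.07 45 x [0.0178 0.0181 0.0184] y [-0.0037 -0.0001  0.0035]
0.08 32 x [0.0177 0.0181 0.0184] y [-0.0038 -0.      0.0037]
0.09 40 x [-0.0098  0.0179  0.0182] y [-0.0091 -0.      0.0077]
0.1 216 x [-0.0108 -0.0021  0.0056] y [-0.0106  0.0048  0.0097]
0.11 34 x [-0.0012  0.0034  0.0058] y [-0.0101  0.0054  0.0101]
0.12 22 x [-0.0003  0.0039  0.0057] y [-0.0101 -0.0053  0.0087]
grip 4835 [[-0.0161 -0.009  -0.0379]
 [ 0.0073 -0.0001 -0.0324]
 [ 0.0116  0.0085  0.0237]]
```

```bash
python3 -m pendant '[[-0.2,-0.01,0,0],[-0.5,-0.03,0,0],[-0.9,-0.055,0,0]]' >/dev/null
python3 -m pendant '[[-0.35,-0.02,0,0],[-0.65,-0.04,0,0],[-0.9,-0.055,0,0]]' >/dev/null
python3 -m pendant '[[-0.35,-0.02,0,0],[-0.65,-0.04,0,0],[-0.9,-0.055,0,0]]' >/dev/null
python3 -m pendant '[[-0.35,-0.02,0,0],[-0.65,-0.04,0,0],[-0.9,-0.055,0,0]]' >/dev/null
python3 -m pendant '[[-0.3,-0.02,0,-0.03],[-0.55,-0.04,0,-0.06],[-0.8,-0.05,0,-0.09],[-0.9,-0.055,0,-0.12],[-0.9,-0.055,0,-0.12],[-0.9,-0.055,0,-0.12],[-0.9,-0.055,0,-0.12]]'
cat > w.py <<'E'
from h import *
# wrench origin in case frame (mm) and tilt, from TCP pose
def where(p,a=np.radians(12.9),C=np.array([.55,-.1056])):
    R=np.array(p['orientation']);t=np.array(p['position'])
    A=np.array([[np.cos(a),np.sin(a)],[-np.sin(a),np.cos(a)]])
    X=t+R@np.array([-.0039,0,.128]);b=t+R@np.array([-.0039,0,.05])
    f=np.array(p['contact_force'])
    return dict(t=p['time_s'],org=np.round(np.r_[A@(X[:2]-C),X[2]]*1e3,1).tolist(),bridge=np.round(np.r_[A@(b[:2]-C),b[2]]*1e3,1).tolist(),yaw=round(np.degrees(np.arctan2(R[1,0],R[0,0]))-90,2),F=np.round(np.r_[A@f[:2],f[2]],1).tolist(),w=p['grip_width'])
if __name__=='__main__': print(where(ctrl.observe()))
E
python3 w.py
```

```text
time_s: 9.25
position: [0.5178, -0.1076, 0.3084]
orientation: [[-0.224, 0.975, -0.001], [0.975, 0.224, 0.001], [0.001, -0.001, -1.0]]
contact_force: [-0.1, 0.2, -0.9]
grip_width: 0.178
grasp_force: 68.7
{'t': 9.25, 'org': [-31.9, 1.5, 180.4], 'bridge': [-31.9, 1.4, 258.4], 'yaw': np.float64(12.95), 'F': [-0.1, 0.2, -0.9], 'w': 0.17820718191002755}
```

```bash
python3 -m pendant '[[-0.013,-0.01,0.1,0],[-0.013,-0.01,0.2,0],[-0.013,-0.01,0.3,0],[-0.013,-0.01,0.4,0],[-0.013,-0.01,0.4,0],[-0.013,-0.01,0.4,0],[-0.013,-0.01,0.4,0]]' >/dev/null; python3 w.py
python3 - <<'E'
from h import *
s=ctrl.observe();pose=(np.array(s['orientation']),np.array(s['position']))
im,d=eyes.get_image('wrist');h=cv2.cvtColor(im,cv2.COLOR_RGB2HSV).astype(int);W=cloud('wrist',d,pose);P=(W-pose[1])@pose[0]
m=(h[...,0]>118)&(h[...,0]<155)&(h[...,1]>60)&(d>0)&(abs(P[...,1])<.03)&(P[...,2]>.02)&(P[...,2]<.135)
print('plate edge',np.round(np.percentile(P[m&(P[...,2]>.045)&(P[...,2]<.09)],[5,50,95],axis=0),4).tolist())
cv2.imwrite('pics/w4.png',cv2.convertScaleAbs(im[100:400,140:430,::-1],alpha=1.3,beta=10))
a=np.radians(12.9);A=np.array([[np.cos(a),np.sin(a)],[-np.sin(a),np.cos(a)]]);L=(W[...,:2]-[.55,-.1056])@A.T*1e3
k=(W[...,2]>.1)&(W[...,2]<.11)&(h[...,2]>90)&(d>0)&(abs(L[...,0])<45)&(abs(L[...,1])<28)
if k.sum(): print('hook pts',k.sum(),np.round(np.percentile(L[k],[1,99],axis=0),1).tolist())
E
```

```text
{'t': 9.95, 'org': [-32.7, -1.8, 141.3], 'bridge': [-32.8, -1.8, 219.3], 'yaw': np.float64(12.86), 'F': [0.1, 0.2, -0.9], 'w': 0.17480461917292384}
plate edge [[0.018, -0.0038, 0.0469], [0.0182, -0.0001, 0.0646], [0.0185, 0.0033, 0.0874]]
hook pts 622 [[-1.8, -16.6], [32.6, 18.1]]
```

View pics/w4.png

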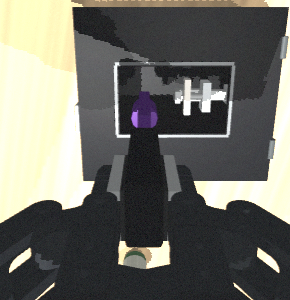

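The socket is in the front part of the opening (crop pixel 145,115), clear of the hook at crop (185,97). I shift +2 mm along tool x and lower it on.

```bash
python3 -m pendant '[[0.02,0,0.06,0],[0.02,0,0.14,0],[0.02,0,0.22,0],[0.02,0,0.3,0],[0.02,0,0.38,0],[0.02,0,0.46,0],[0.02,0,0.54,0],[0.02,0,0.6,0],[0.02,0,0.6,0],[0.02,0,0.6,0]]' >/dev/null; python3 w.py
```

```text
{'t': 11.0, 'org': [-33.1, 0.4, 80.9], 'bridge': [-33.1, 0.3, 158.9], 'yaw': np.float64(12.86), 'F': [0.5, 0.6, -1.8], 'w': 0.17654843304326914}
```

```bash
python3 -m pendant '[[0,0,0.05,0],[0,0,0.1,0],[0,0,0.16,0],[0,0,0.22,0],[0,0,0.28,0],[0,0,0.34,0],[0,0,0.4,0],[0,0,0.45,0],[0,0,0.475,0],[0,0,0.475,0]]' >/dev/null; python3 w.py
python3 -m pendant '[[0,0,0,0],[0,0,0,0],[0,0,0,0]]' >/dev/null; python3 w.py
```

```text
{'t': 12.0, 'org': [-33.6, 0.5, 32.9], 'bridge': [-33.5, 0.5, 110.9], 'yaw': np.float64(12.86), 'F': [-0.3, -0.4, -1.4], 'w': 0.1734051592761335}
{'t': 12.3, 'org': [-32.9, 0.2, 33.7], 'bridge': [-32.9, 0.2, 111.7], 'yaw': np.float64(12.86), 'F': [0.4, -0.4, -2.1], 'w': 0.1776361183969601}
```

```bash
python3 -m pendant '[[0,0.03,0,0],[0,0.07,0,0],[0,0.11,0,0],[0,0.15,0,0],[0,0.19,0,0],[0,0.23,0,0],[0,0.27,0,0],[0,0.29,0,0],[0,0.3,0,0],[0,0.3,0,0]]' >/dev/null; python3 w.py
python3 -m pendant '[[0,0.01,0,0],[0,0.02,0,0],[0,0.03,0,0],[0,0.04,0,0],[0,0.05,0,0],[0,0.06,0,0],[0,0.06,0,0]]' >/dev/null; python3 w.py
```

```text
{'t': 13.3, 'org': [-3.2, 0.3, 33.3], 'bridge': [-3.2, 0.3, 111.3], 'yaw': np.float64(12.86), 'F': [0.4, -0.4, -0.8], 'w': 0.17614194831605712}
{'t': 14.0, 'org': [3.0, 0.3, 33.4], 'bridge': [3.0, 0.3, 111.4], 'yaw': np.float64(12.87), 'F': [-0.6, -0.2, -1.2], 'w': 0.17670184818041798}
```

```bash
python3 -m pendant '[[0,0.01,0,0],[0,0.02,0,0],[0,0.02,0,0]]' >/dev/null; python3 w.py
python3 -m pendant '[[0,0.01,0,0],[0,0.02,0,0],[0,0.02,0,0]]' >/dev/null; python3 w.py
python3 -m pendant '[[0,0.01,0,0],[0,0.01,0,0]]' >/dev/null; python3 w.py
```

```text
{'t': 14.3, 'org': [3.5, 0.3, 33.0], 'bridge': [3.7, 0.3, 111.0], 'yaw': np.float64(12.85), 'F': [-2.1, 0.1, -0.6], 'w': 0.1741871364153785}
{'t': 14.6, 'org': [5.8, 0.3, 33.0], 'bridge': [5.9, 0.3, 111.0], 'yaw': np.float64(12.85), 'F': [-3.1, 0.2, 0.1], 'w': 0.177667315863846}
{'t': 14.8, 'org': [6.9, 0.3, 33.0], 'bridge': [7.1, 0.3, 111.0], 'yaw': np.float64(12.86), 'F': [-4.1, -0.1, -0.7], 'w': 0.17588245861833798}
```

```bash
python3 -m pendant '[[0,0.01,0,0],[0,0.02,0,0],[0,0.02,0,0]]' >/dev/null; python3 w.py
python3 -m pendant '[[0,0.01,0,0],[0,0.01,0,0]]' >/dev/null; python3 w.py
```

```text
{'t': 15.1, 'org': [9.0, 0.3, 33.1], 'bridge': [9.1, 0.3, 111.1], 'yaw': np.float64(12.85), 'F': [-5.3, -0.2, -1.2], 'w': 0.1711190612846033}
{'t': 15.3, 'org': [9.8, 0.4, 33.0], 'bridge': [10.0, 0.3, 111.0], 'yaw': np.float64(12.86), 'F': [-4.7, 1.0, -1.1], 'w': 0.17839154935643883}
```

```bash
python3 -m pendant '[[0,0,0.01,0],[0,0,0.02,0],[0,0,0.03,0],[0,0,0.04,0],[0,0,0.04,0]]' >/dev/null; python3 w.py
python3 -m pendant '[[0,0,0.01,0],[0,0,0.02,0],[0,0,0.03,0],[0,0,0.03,0]]' >/dev/null; python3 w.py
```

```text
{'t': 15.8, 'org': [10.3, 0.1, 29.6], 'bridge': [10.3, 0.1, 107.6], 'yaw': np.float64(12.84), 'F': [-4.7, 0.8, 0.4], 'w': 0.17434921045065735}
{'t': 16.2, 'org': [10.3, 0.0, 26.6], 'bridge': [10.4, 0.0, 104.6], 'yaw': np.float64(12.84), 'F': [-5.7, -0.3, 0.8], 'w': 0.17974861409948464}
```

```bash
python3 -m pendant '[[0,0,0.01,0],[0,0,0.02,0],[0,0,0.02,0]]' >/dev/null; python3 w.py
python3 -m pendant '[[0,0,0.01,0],[0,0,0.02,0],[0,0,0.02,0]]' >/dev/null; python3 w.py
```

```text
{'t': 16.5, 'org': [10.3, -0.0, 24.7], 'bridge': [10.4, -0.0, 102.7], 'yaw': np.float64(12.84), 'F': [-5.0, -0.1, 1.6], 'w': 0.173469275729708}
{'t': 16.8, 'org': [10.3, -0.1, 22.6], 'bridge': [10.4, -0.0, 100.6], 'yaw': np.float64(12.84), 'F': [-5.1, -0.2, 2.0], 'w': 0.17583603275754334}
```

```bash
python3 -m pendant '[[0,0,0.01,0],[0,0,0.02,0],[0,0,0.02,0]]' >/dev/null; python3 w.py
python3 -m pendant '[[0,0,0.005,0],[0,0,0.01,0],[0,0,0.01,0]]' >/dev/null; python3 w.py
```

```text
{'t': 17.1, 'org': [10.3, -0.1, 20.6], 'bridge': [10.4, -0.1, 98.6], 'yaw': np.float64(12.84), 'F': [-5.8, -0.4, 1.5], 'w': 0.17451529848834507}
{'t': 17.4, 'org': [10.5, -0.2, 20.0], 'bridge': [10.6, -0.1, 98.0], 'yaw': np.float64(12.84), 'F': [-6.2, -0.3, 2.3], 'w': 0.17364874611778086}
```

```bash
python3 -m pendant '[[0,0,0.005,0],[0,0,0.01,0],[0,0,0.01,0]]' >/dev/null; python3 w.py
python3 -m pendant '[[0,0,0.005,0],[0,0,0.005,0]]' >/dev/null; python3 w.py
```

```text
{'t': 17.7, 'org': [10.5, -0.2, 19.9], 'bridge': [10.6, -0.1, 97.9], 'yaw': np.float64(12.84), 'F': [-7.7, 1.4, 7.5], 'w': 0.17644201535447837}
{'t': 17.9, 'org': [10.6, -0.2, 19.9], 'bridge': [10.7, -0.1, 97.9], 'yaw': np.float64(12.83), 'F': [-8.1, 0.8, 8.5], 'w': 0.17625176373484164}
```

The bridge is seated: about 9 N down, and z stopped at seat height. I now ease back so the spring lays the plate against the lip.

```bash
python3 -m pendant '[[0,-0.01,0,0],[0,-0.02,0,0],[0,-0.02,0,0]]' >/dev/null; python3 w.py
python3 -m pendant '[[0,-0.005,0,0],[0,-0.01,0,0],[0,-0.01,0,0]]' >/dev/null; python3 w.py
```

```text
{'t': 18.2, 'org': [10.8, -0.3, 19.9], 'bridge': [10.5, -0.2, 97.9], 'yaw': np.float64(12.85), 'F': [-5.3, 0.2, 5.1], 'w': 0.17688556447893414}
{'t': 18.5, 'org': [10.8, -0.3, 19.9], 'bridge': [10.4, -0.1, 97.9], 'yaw': np.float64(12.87), 'F': [-3.4, 0.3, 4.9], 'w': 0.17732759230338835}
```

```bash
python3 -m pendant '[[0,-0.005,0,0],[0,-0.01,0,0],[0,-0.01,0,0]]' >/dev/null; python3 w.py
python3 -m pendant '[[0,-0.005,0,0],[0,-0.01,0,0],[0,-0.01,0,0]]' >/dev/null; python3 w.py
```

```text
{'t': 18.8, 'org': [10.8, -0.2, 19.9], 'bridge': [10.3, -0.1, 97.9], 'yaw': np.float64(12.88), 'F': [-0.2, 0.3, 5.2], 'w': 0.17870038502137417}
{'t': 19.1, 'org': [10.2, -0.3, 19.9], 'bridge': [9.6, -0.1, 97.9], 'yaw': np.float64(12.88), 'F': [0.2, 0.5, 5.3], 'w': 0.17793958782125086}
```

```bash
python3 -m pendant '[[0,-0.01,0,0],[0,-0.01,0,0]]' >/dev/null; python3 w.py
python3 -m pendant '[[0,-0.01,0,0],[0,-0.01,0,0]]' >/dev/null; python3 w.py
```

```text
{'t': 19.3, 'org': [9.3, -0.3, 19.8], 'bridge': [8.7, -0.1, 97.8], 'yaw': np.float64(12.89), 'F': [0.0, -0.2, 5.5], 'w': 0.18139783290450168}
{'t': 19.5, 'org': [8.4, -0.3, 19.8], 'bridge': [7.8, -0.1, 97.8], 'yaw': np.float64(12.89), 'F': [0.6, -0.2, 5.7], 'w': 0.17008841719460763}
```

```bash
python3 -m pendant '[[0,-0.005,0,0],[0,-0.005,0,0]]' >/dev/null; python3 w.py
python3 -m pendant '[[0,-0.005,0,0],[0,-0.005,0,0]]' >/dev/null; python3 w.py
```

```text
{'t': 19.7, 'org': [8.1, -0.3, 19.9], 'bridge': [7.4, -0.2, 97.9], 'yaw': np.float64(12.89), 'F': [1.1, -0.7, 4.7], 'w': 0.17839646789998398}
{'t': 19.9, 'org': [7.9, -0.3, 19.9], 'bridge': [7.2, -0.1, 97.9], 'yaw': np.float64(12.9), 'F': [2.5, -0.5, 4.7], 'w': 0.17790308921162912}
```

```bash
python3 -m pendant '[[0,0.004,0.003,0],[0,0.004,0.003,0]]' >/dev/null; python3 w.py
python3 -m pendant '[[0,0,0,0],[0,0,0,0],[0,0,0,0],[0,0,0,0],[0,0,0,0]]' 45 | tail -3; python3 w.py
python3 - <<'E'
from h import *
im,d=eyes.get_image('scene');i2,_=eyes.get_image('top')
cv2.imwrite('pics/s5.png',np.hstack([cv2.resize(im[150:290,170:310],(400,400)),cv2.resize(i2[130:250,260:380],(400,400))])[...,::-1])
E
```

```text
{'t': 20.1, 'org': [7.8, -0.3, 19.8], 'bridge': [7.2, -0.1, 97.8], 'yaw': np.float64(12.89), 'F': [1.6, -0.1, 8.0], 'w': 0.17808683860364355}
contact_force: [-0.1, 0.8, -0.3]
grip_width: 0.526
grasp_force: 0.0
{'t': 20.6, 'org': [2.5, 0.5, 17.0], 'bridge': [2.6, 0.5, 95.0], 'yaw': np.float64(12.85), 'F': [0.1, 0.8, -0.3], 'w': 0.5262865000208989}
```

View pics/s5.png

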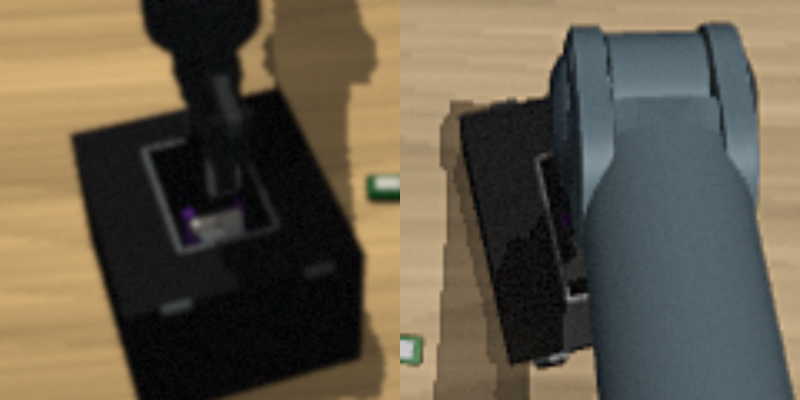

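The fingers are open and the wrench is in the opening behind the pad. I go straight up and check.

```bash
python3 -m pendant '[[0,0.01,-0.05,0],[0,0.02,-0.15,0],[0,0.02,-0.3,0],[0,0.02,-0.5,0],[0,0.02,-0.7,0],[0,0.02,-0.9,0],[0,0.02,-1,0],[0,0.02,-1,0]]' | tail -3
python3 -m pendant '[[-0.2,0,-0.2,0],[-0.6,0,-0.3,0],[-0.8,0,-0.4,0],[-0.8,0,-0.4,0],[-0.8,0,-0.4,0]]' | tail -3
python3 - <<'E'
from h import *
s=ctrl.observe();pose=(np.array(s['orientation']),np.array(s['position']))
im,d=eyes.get_image('wrist');W=cloud('wrist',d,pose);im3,_=eyes.get_image('scene')
a=np.radians(12.9);A=np.array([[np.cos(a),np.sin(a)],[-np.sin(a),np.cos(a)]]);L=(W[...,:2]-[.55,-.1056])@A.T*1e3;z=W[...,2]*1e3
k=(d>0)&(abs(L[...,0]-7)<30)&(abs(L[...,1])<30)&(z>150)&(z<195)
c=max(cv2.findContours(k.astype(np.uint8),0,cv2.CHAIN_APPROX_NONE)[0],key=cv2.contourArea)
zt=np.median(z[k&(z>175)]);r=cv2.minAreaRect(np.float32((ray('wrist',c[:,0].astype(float),zt/1e3,pose)[:,:2]-[.55,-.1056])@A.T*1e3))
print(s['time_s'],'grip top z',zt,r)
cv2.imwrite('pics/s6.png',np.hstack([cv2.resize(im[60:340,140:420],(400,400)),cv2.resize(im3[150:290,170:310],(400,400))])[...,::-1])
E
```

```text
contact_force: [-0.0, -0.4, 0.2]
grip_width: 0.526
grasp_force: 0.0
contact_force: [0.4, -0.4, -0.6]
grip_width: 0.526
grasp_force: 0.0
22.0 grip top z 180.9047743016174 ((6.858730792999268, 0.008755683898925781), (29.1910400390625, 15.143938064575195), 89.86618041992188)
```

View pics/s6.png

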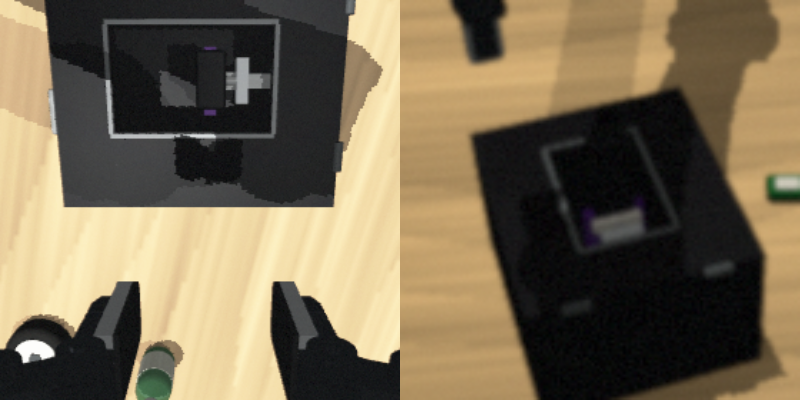

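The grip top is at z = 180.9 mm against 181 expected, and at case x = 6.9, y = 0.0, so the wrench is upright and fully seated.

```bash
python3 -c "
from rig import ctrl;print(ctrl.hand_in())"
```

```text
the job is handed in; nothing more can be done
None
```

The wrench hangs upright on the hook, fully seated behind the lip and pinched by the pad, and the gripper has let go and moved clear; I handed the job in at about 22 s, with at most about 8 N in any direction at the wrist while the wrench was on the hook.

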